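# Clear the column clamp and hold its jaw open at the mark

## Task

Take the dummy column that stands in the column clamp, put it back in its own holder (the one with the hole of its size) upright and fully down, and let go of it. Then pull the clamp's spring-return jaw out by its T-handle until its pointer is level with the upright mark tab, and finish while still holding the handle there, because the spring closes the jaw as soon as it is let go. Leave the other columns and everything else on the bench where they are.

Things in the scene. Friction and masses are not known exactly. Their poses are not given: they have to be found in the camera images.
- column_mid_center (a point): The dummy column to put away: white cylinder with black ends, two thin black rings near each end, 34 mm diameter, 100 mm tall, about 0.25 kg; best gripped in its upper half. The point is its centre, 50 mm above its foot; z is its axis. It starts upright on the clamp's 12 mm thick base plate, between the fixed and the sliding jaw, which stand 2 to 3 mm clear of it and reach 42 mm above the bench.
- holder_mid_hole (a point): The column's own holder: fixed grey block 80 x 80 x 40 mm, two dots on top, with a round blind hole from above, 41 mm wide, 30 mm deep. The point is the centre of the mouth, on the top face; z up. One of three holders, about 100 mm apart, in a rough row along y on the robot's right, in any order. Seated, the column's centre is 20 mm above the mouth.
- holder_thin_hole (a point): Centre of the mouth of the holder with the 31 mm hole (one dot); the thin column stands in it, 70 mm of it above the mouth.
- holder_thick_hole (a point): Centre of the mouth of the holder with the 51 mm hole (three dots), empty, not for this column.
- slide_grip (a point): Centre of the sliding jaw's T-handle, 84 mm above the bench: level white bar, 64 mm long (its y), 14 mm thick (its x), 18 mm tall, on a 14 mm square post; free for 50 mm either way along its x, so it can be pinched from above along x. It is pulled straight and level along its -x, travel 85 mm, starts closed; a spring pulls it back with 4.5 N when closed and 1.5 N more per 10 mm.
- slide: The sliding jaw with its T-handle and pointer, one rigid part (origin at the clamp's base, not a useful point; axes as for the grip: -x is the pull direction).
- slide_pointer (a point): End of the pointer: a dark fin 3 mm wide on the side of the sliding jaw, 30 mm above the bench; it moves with the jaw. Point on the fin's centre line.
- mark: The mark: a thin dark upright tab, 3 mm wide and 21 mm tall, fixed on the clamp's base plate beside the track, 25 to 65 mm out from the pointer's closed position. Origin at the tab's foot, on its centre line; its x axis is parallel to the slide's x, so the pointer is level with the mark when it lies at x = 0 in this frame.
- column_thin_center (a point): Centre of the thin dummy column (24 mm diameter, 100 mm tall, one ring), standing in its holder. Leave alone.
- column_thick_center (a point): Centre of the thick dummy column (44 mm diameter, 100 mm tall, three rings), standing on the bench at the back. Leave alone.
- jar: Small amber jar, 50 mm wide, 70 mm tall, at the back; origin at its foot. Leave alone.
- spanner: Flat steel spanner 150 mm long lying on the bench near the clamp. Leave alone.
- mouse: Black computer mouse, 100 x 58 x 33 mm, between the robot and the clamp; origin at its underside. Leave alone.
- nut: White column end fitting, 32 mm wide, 26 mm tall, on the bench; origin at its underside. Leave alone.
- beaker: Clear plastic beaker, 68 mm wide, 75 mm tall, on the left; origin at its foot. Leave alone.

How it is judged:
On the way, in this order (a step that is already met when the one before it is completed fails the run):
1. the dummy column stands fully down in its own holder and is let go (horizontal distance between column_mid_center and holder_mid_hole below 0.006 m and z of column_mid_center in the frame of holder_mid_hole below 0.024 m and contact force between column_mid and the fingers below 0.1 N), for 0.2 s.
2. the jaw is held by its handle with the pointer level with the mark (x of slide_pointer in the frame of mark between -0.005 and 0.005 m and contact force between slide and the fingers above 3 N and distance between the grasp point and slide_grip below 0.06 m and linear speed of slide below 0.01 m/s), for 0.3 s.
At the end, for the whole second after the job is handed in: The dummy column is in its own holder (within 4 mm of the floor, 6 mm of the centre), and the fingers hold the sliding jaw still by its T-handle (at least 3 N, grasp point within 60 mm of it) with its pointer within 5 mm of the mark along the slide (all of step 2 and horizontal distance between column_mid_center and holder_mid_hole below 0.006 m and z of column_mid_center in the frame of holder_mid_hole below 0.024 m); the arm keeps its last pose, push and grip.
It fails at once if another thing on the bench is moved by more than 30 mm (distance of any of column_thin_center, column_thick_center, jar, spanner, mouse, nut, beaker from where it was at the start of the episode above 0.03 m).
It also fails if it takes over 61 s, if anything falls off the work surface, if the arm or the gripper's body presses on something with over 40 N, if the wrist force passes 120 N, or if a joint passes its speed limit or range.

## Robot

A 7-joint arm with a two-finger parallel gripper is mounted at the origin on the work surface. World frame = base frame: x ahead of the robot, y to its left, z up, the work surface at z = 0. Lengths are in m, angles in rad, forces in N, time in s.
With the tool pointing down it reaches from about 0.425 to 0.925 m from the base axis. Payload 6.8 kg.
Tool frame: the origin (TCP) lies midway between the tips of the shut fingers; the grasp point (between the pads) lies 19 mm behind it; x points along the fingers, y is the direction in which the jaws open and shut, and the axes are right-handed (so a half turn about x gives the same grasp; the last joint's range is limited). The gripper opens to 85 mm and grips with 20 to 120 N. Pads are 22 mm wide; open, the fingers measure 114 mm over their backs; the gripper's body (76 mm by 85 mm) begins 54 mm behind the grasp point. The pads swing forward as they close: fully open they stand 13 mm farther back than shut.
Start: joints at [1.223, 0.477, 0.022, 1.555, -0.011, 1.109, -0.083], TCP at [0.16, -0.656, 0.208] pointing down, gripper open.
Joint ranges: [-2.96, 2.96], [-0.34, 2.1], [-1.41, 1.46], [0.24, 2.44], [-1.37, 4.51], [0.17, 1.92], [-2.96, 2.96]. Speed limits (rad/s): [2.39, 2.39, 3.14, 3.14, 3.14, 3.14, 3.14].

## Interface

Orientations are given as a rotation vector (axis times angle).
In Python, from bench import r gives the robot as it stands.
- The arm moves only by the tool carry_out, never from a script. Its argument "targets" is one flat list of numbers, 7 for each row, row after row: the finger opening in m, from 0 to 0.0854, then the shift along the tool's x, y, z in m, then the turn, a rotation vector about the tool's x, y, z in units of 5 degrees (1.0 is 5 degrees). A call has 1 to 12 rows; each row is the pose to reach, as a shift and turn from the pose measured when the call began, along the tool's axes at that moment; what a row does not reach only later rows make up. A row lasts 1/8 s, in which the tool goes at most 62.5 mm and 10.7 degrees, less where a joint would pass 70% of its speed; a pose out of reach is approached as far as the arm can. A call with a gripper value outside its range is refused whole. The fingers move at their own pace and stop on an object; "squeeze" is the grip in N (left out, the last holds). Time passes only in rows, so rows that repeat a pose let the fingers close. It gives the time, the measured TCP pose, the force and the opening at its end, in the units of the state.
- r.get_obs(): the state, without advancing time (a new reading comes with each control period).
- r.grab_frame(name): name is "scene" or "top" or "wrist"; returns the picture (384x512x3 uint8, blue, green, red); there is no depth.
- r.camera_info(name): a dict with "fx", "fy", "cx", "cy" (pixels), "D" ([k1, k2, p1, p2, k3] as OpenCV has them; the pictures are not rectified), "xyz" and "orientation" of the camera in the world. Camera axes: x right, y up, looking along -z (the intrinsics and any distortion apply to the point x, -y, -z); pixel columns grow to the right and rows downward; lengths in m; the calibration is good to about 2 mm. A picture is of the moment at which its call begins: read the wrist's pose just before it. camera_info takes no time and is no camera call; for the wrist camera it gives the pose at the moment of the call.
- r.hand_in(): hands the job in, once; it reports no verdict.
The state is a dict: "clock": time; "joints": joint angles; "qvel": joint speeds; "tau": joint torques, N m; "tcp_pos": TCP position; "orientation": TCP orientation; "contact_force": force on the tool from outside, world axes, zero at the start; "moment": the same for the moment, N m; "grip_width": finger opening in m.
Only numpy, scipy, OpenCV 4.12 (cv2) and the standard library are available. Lean on these libraries where they do the work, as an engineer would, in place of code of your own. Each camera call takes 0.05 s, during which the arm holds its last target. There are 200 camera calls.

## Working session

There is one attempt and no reset: what is moved stays moved. The work goes in short steps, Python scripts to look and compute and a tool call to move; the robot and the scene stay as the last step left them, time stands still between calls to the robot, and variables do not carry over. Pictures are saved under pics/ and viewed, about 8 in all and at most 12, crops included, and the job is handed in when it is done.

Besides the shell and the picture viewer there is one more tool, called after ">>>" as name(argument=value, ...) on one line, values as JSON. carry_out: Moves the arm, as the interface text tells. Its arguments: {"type":"object","properties":{"targets":{"type":"array","items":{"type":"number"}},"squeeze":{"type":"number"}},"required":["targets"]}

```bash
ls; mkdir -p pics
cat > h.py <<'E'
import numpy as np, cv2
from scipy.spatial.transform import Rotation as R
from bench import r
def rot(o):
    o=np.array(o,float)
    return R.from_rotvec(o).as_matrix() if o.size==3 else (R.from_quat(o).as_matrix() if o.size==4 else o.reshape(3,3))
def ray(ci,px):
    K=np.array([[ci['fx'],0,ci['cx']],[0,ci['fy'],ci['cy']],[0,0,1.]])
    p=cv2.undistortPoints(np.array(px,float).reshape(-1,1,2),K,np.array(ci['D'],float)).reshape(-1,2)
    return np.array(ci['xyz']), np.c_[p[:,0],-p[:,1],-np.ones(len(p))]@rot(ci['orientation']).T
def at(ci,px,z):
    c,d=ray(ci,px); z=np.broadcast_to(z,len(d))
    return c+d*((z-c[2])/d[:,2])[:,None]
def proj(ci,P):
    K=np.array([[ci['fx'],0,ci['cx']],[0,ci['fy'],ci['cy']],[0,0,1.]])
    q=(np.atleast_2d(P)-ci['xyz'])@rot(ci['orientation'])*[1,-1,-1]
    return cv2.projectPoints(q,np.zeros(3),np.zeros(3),K,np.array(ci['D'],float))[0].reshape(-1,2)
def tool(P):  # world point -> tool-frame shift of TCP
    o=r.get_obs(); return rot(o['orientation']).T@(np.array(P)-o['tcp_pos'])
E
python3 - <<'E'
from h import *
print(r.get_obs())
for n in("top","scene","wrist"):
    print(n,r.camera_info(n)); cv2.imwrite(f"pics/{n}0.png",r.grab_frame(n))
im=cv2.imread("pics/top0.png"); cv2.imwrite("pics/top0b.png",cv2.resize(im,(800,600)))
E
```

```text
pics
{'clock': 0.0, 'joints': array([ 1.22294231,  0.47779471,  0.02236939,  1.55647167, -0.01148543,
        1.10931203, -0.08311332]), 'qvel': array([-5.21248781e-04, -4.91314827e-05,  5.44616067e-04, -6.94937941e-04,
        1.57076561e-03, -4.81688126e-04, -3.11389682e-03]), 'tau': array([ 3.17076660e-05, -5.96448541e+01,  1.60845000e+00, -2.81201595e+01,
        1.25332241e-02,  9.22433945e-03,  1.81033130e-06]), 'tcp_pos': array([ 0.16009184, -0.6550712 ,  0.20652143]), 'orientation': array([ 2.09451977,  0.25424771, -2.09533219]), 'contact_force': array([-0.17677908, -0.31624688,  0.40735944]), 'moment': array([-0.05305525, -0.0291857 , -0.07773065]), 'grip_width': 0.08513861925977495}
top {'fx': 353.76359950124436, 'fy': 353.76359950124436, 'cx': 256.7319523399305, 'cy': 191.55904259935895, 'D': array([0.03204663, 0.        , 0.        , 0.        , 0.        ]), 'xyz': array([0.39990002, 0.03575383, 1.1452813 ]), 'orientation': array([ 0.11240496, -0.06486454, -1.58676847])}
scene {'fx': 410.2500435570945, 'fy': 410.2500435570945, 'cx': 251.03539418799997, 'cy': 192.83119418867696, 'D': array([-0.1350082,  0.       ,  0.       ,  0.       ,  0.       ]), 'xyz': array([0.96788493, 0.60428284, 0.77747566]), 'orientation': array([0.33841452, 0.96202529, 2.27855191])}
wrist {'fx': 318.458182997683, 'fy': 318.458182997683, 'cx': 255.26247846314368, 'cy': 191.1613208360458, 'D': array([-0.03071735,  0.        ,  0.        ,  0.        ,  0.        ]), 'xyz': array([ 0.23837082, -0.63582807,  0.37324443]), 'orientation': array([-0.2696196 ,  0.21363091, -1.31804766])}
```

View pics/top0b.png

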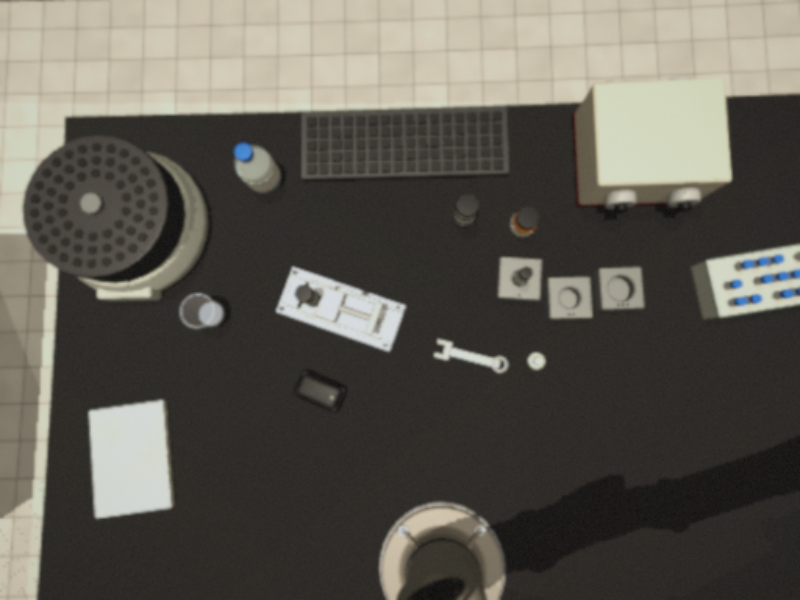

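View pics/scene0.png

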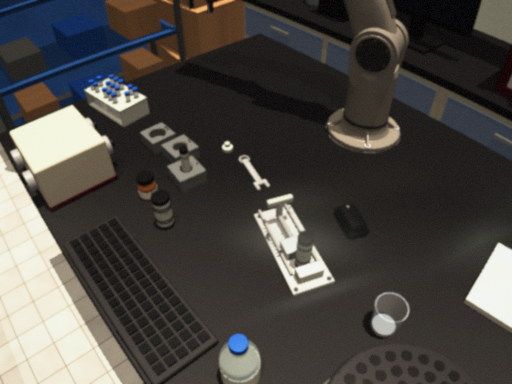

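The top view shows the column near (306,294), the T-handle near (379,318), and the holders thin (520,278), middle (569,298) and thick (621,288). I'll zoom in to measure.

Run:
```python
from h import *
im=cv2.imread("pics/top0.png")
a=cv2.resize(im[165:230,170:270],(800,520),interpolation=cv2.INTER_CUBIC)
b=cv2.resize(im[160:210,315:415],(800,400),interpolation=cv2.INTER_CUBIC)
a=cv2.convertScaleAbs(a,alpha=.9);b=cv2.convertScaleAbs(b,alpha=1.5)
cv2.imwrite("pics/tz.png",cv2.resize(np.vstack([a,b]),(696,600*1)) if 0 else cv2.resize(np.vstack([a,b]),None,fx=.65,fy=.65))
ci=r.camera_info("top"); s=1/1.5625
px=np.array([[306,290],[379,318],[569,298],[621,288],[520,278],[280,300],[405,306]])*s
print(at(ci,px,[.112,.093,.04,.04,.04,.012,.012]).round(3))
```

```text
[[ 0.538  0.246  0.112]
 [ 0.484  0.11   0.093]
 [ 0.521 -0.266  0.04 ]
 [ 0.539 -0.368  0.04 ]
 [ 0.564 -0.171  0.04 ]
 [ 0.532  0.32   0.012]
 [ 0.514  0.061  0.012]]
```

View pics/tz.png

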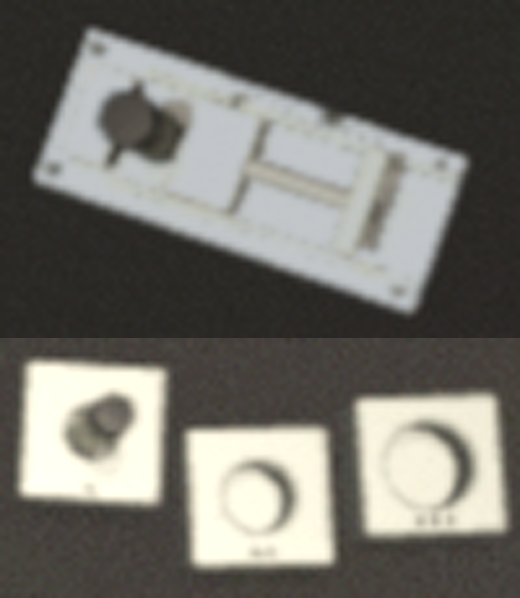

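The zoom shows the column top at (124,120), T-handle (367,200), pointer (238,100), mark (333,115), plus the plate corners and the middle holder's mouth at (259,497).

Run:
```python
from h import *
ci=r.camera_info("top")
A=lambda p:np.array(p)/5.2+[170,165]
B=lambda p:(np.array(p)-[0,338])/5.2+[315,160]
n=['coltop','handle','pointer','mark']
P=at(ci,A([[124,120],[367,200],[238,100],[333,115]]),[.112,.093,.03,.03]); print(dict(zip(n,P.round(4).tolist())))
C=at(ci,A([[90,30],[467,157],[415,312],[35,180]]),.012); print(C.round(4))
u=(C[1]-C[0]+C[2]-C[3]); u/=np.linalg.norm(u); print('pull',u, np.degrees(np.arctan2(u[1],u[0])),'lens',np.linalg.norm(C[1]-C[0]),np.linalg.norm(C[2]-C[1]))
print('mark-ptr',(P[3]-P[2])@u)
Hc=at(ci,B([[187,430],[328,428],[335,564],[193,567]]),.04);print('holder',Hc.round(4).tolist(),Hc.mean(0),at(ci,B([[259,497]]),.04), 'thin',at(ci,B([[92,430],[112,412]]),[.04,.11]))
print(rot(r.get_obs()['orientation']).round(3))
M=P[0].copy();M[2]=.26; print(tool(M))
w=r.camera_info("wrist");T=rot(r.get_obs()['orientation']);print('cam in tool',T.T@(w['xyz']-r.get_obs()['tcp_pos']),(T.T@rot(w['orientation'])).round(3))
```

```text
{'coltop': [0.5311, 0.2519, 0.112], 'handle': [0.4844, 0.1155, 0.093], 'pointer': [0.5524, 0.1989, 0.03], 'mark': [0.542, 0.1405, 0.03]}
[[0.6011 0.2945 0.012 ]
 [0.5164 0.0593 0.012 ]
 [0.4214 0.0928 0.012 ]
 [0.5073 0.3283 0.012 ]]
pull [-0.34070625 -0.9401698   0.        ] -109.9199087461971 lens 0.2499744601266293 0.1007685747525446
mark-ptr 0.05840999840967387
holder [[0.563, -0.2272, 0.04], [0.5624, -0.3106, 0.04], [0.4807, -0.3103, 0.04], [0.4805, -0.227, 0.04]] [ 0.52165782 -0.2687736   0.04      ] [[ 0.5216549  -0.26785738  0.04      ]] thin [[ 0.56423582 -0.17065913  0.04      ]
 [ 0.56385618 -0.16918144  0.11      ]]
[[-0.     0.237 -0.971]
 [ 0.001 -0.971 -0.237]
 [-1.    -0.001  0.   ]]
[-0.05220141 -0.79319641 -0.57569387]
cam in tool [-0.16661496 -0.00045798 -0.08053861] [[-0.     0.314 -0.949]
 [ 1.    -0.001 -0.   ]
 [-0.001 -0.949 -0.314]]
```

```bash
cat >> h.py <<'E'
def plan(pts,yaw=None,ref=None):
    o=r.get_obs();T=rot(o['orientation'])
    if yaw is not None:
        u=np.array([np.cos(np.radians(yaw)),np.sin(np.radians(yaw)),0]); x=np.array([0,0,-1.])
        D=np.c_[x,u,np.cross(x,u)]; t=R.from_matrix(T.T@D).as_rotvec(degrees=True)/5; print('turn',t.round(3))
    for p in pts: print(p,'->',tool(p).round(4))
E
python3 - <<'E'
from h import *
plan([(.45,-.42,.25),(.50,-.268,.25)],-109.9)
E
```

```text
turn [6.728e+00 6.000e-03 1.500e-02]
(0.45, -0.42, 0.25) -> [-0.043  -0.1597 -0.3374]
(0.5, -0.268, 0.25) -> [-0.0429 -0.2955 -0.422 ]
```

>>> carry_out(targets=[0.085,-0.043,-0.16,-0.337,6.73,0,0,0.085,-0.043,-0.16,-0.337,6.73,0,0,0.085,-0.043,-0.16,-0.337,6.73,0,0,0.085,-0.043,-0.16,-0.337,6.73,0,0,0.085,-0.043,-0.16,-0.337,6.73,0,0,0.085,-0.043,-0.16,-0.337,6.73,0,0,0.085,-0.043,-0.295,-0.422,6.73,0,0,0.085,-0.043,-0.295,-0.422,6.73,0,0,0.085,-0.043,-0.295,-0.422,6.73,0,0,0.085,-0.043,-0.295,-0.422,6.73,0,0,0.085,-0.043,-0.295,-0.422,6.73,0,0,0.085,-0.043,-0.295,-0.422,6.73,0,0])

```text
clock: 1.65
tcp_pos: [0.4993, -0.2701, 0.25]
orientation: [-2.03, 0.358, 2.032]
contact_force: [0.3, -0.1, 0.6]
grip_width: 0.0853
```

Run:
```python
from h import *
import pickle
o=r.get_obs();ci=r.camera_info("wrist");im=r.grab_frame("wrist");pickle.dump(ci,open("w1.pkl","wb"))
print(o['tcp_pos'],o['joints'].round(2)); 
b=im.copy()
for p in proj(ci,[(.5216,-.268,.04),(.564,-.170,.11)]): cv2.circle(b,tuple(int(v) for v in p),2,(0,0,255),-1)
cv2.imwrite("pics/w1.png",cv2.resize(b,None,fx=1.5,fy=1.5))
plan([(.53,-.05,.25),(.531,.252,.22)],-109.9)
```

```text
[ 0.49931069 -0.27011595  0.24999645] [ 0.43  0.27 -0.05  1.76  0.01  1.11 -1.55]
turn [-0.031  0.013  0.008]
(0.53, -0.05, 0.25) -> [ 2.000e-04 -2.172e-01  4.670e-02]
(0.531, 0.252, 0.22) -> [ 0.0305 -0.5012  0.1493]
```

View pics/w1.png

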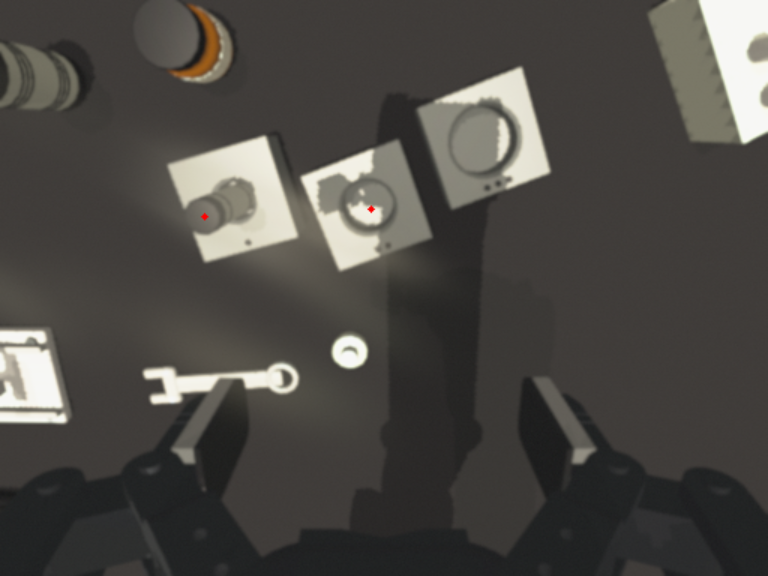

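In the wrist view, the middle holder (two dots) has corners (301,177), (400,140), (433,237), (340,271) and its mouth at about (368,206). My top-camera estimate (red) agrees to a few pixels.

Run:
```python
from h import *
import pickle
ci=pickle.load(open("w1.pkl","rb"))
C=at(ci,np.array([[301,177],[400,140],[433,237],[340,271]])/1.5,.04);print(C.round(4),C.mean(0).round(4),[np.linalg.norm(C[i]-C[i-1]).round(3) for i in range(4)])
print(at(ci,[[368/1.5,206/1.5]],.04))
im=cv2.imread("pics/w1.png")
cv2.imwrite("pics/w1z.png",cv2.resize(im[130:280,290:445],None,fx=4,fy=4,interpolation=cv2.INTER_CUBIC))
```

```text
[[ 0.5634 -0.2256  0.04  ]
 [ 0.563  -0.3067  0.04  ]
 [ 0.4835 -0.3067  0.04  ]
 [ 0.4825 -0.2261  0.04  ]] [ 0.5231 -0.2663  0.04  ] [np.float64(0.081), np.float64(0.081), np.float64(0.08), np.float64(0.081)]
[[ 0.52460201 -0.26642857  0.04      ]]
```

>>> carry_out(targets=[0.085,0,-0.217,0.047,0,0,0,0.085,0,-0.217,0.047,0,0,0,0.085,0,-0.217,0.047,0,0,0,0.085,0.03,-0.501,0.149,0,0,0,0.085,0.03,-0.501,0.149,0,0,0,0.085,0.03,-0.501,0.149,0,0,0,0.085,0.03,-0.501,0.149,0,0,0,0.085,0.03,-0.501,0.149,0,0,0,0.085,0.03,-0.501,0.149,0,0,0,0.085,0.03,-0.501,0.149,0,0,0,0.085,0.03,-0.501,0.149,0,0,0,0.085,0.03,-0.501,0.149,0,0,0])

```text
clock: 3.2
tcp_pos: [0.5319, 0.2495, 0.2206]
orientation: [-2.029, 0.362, 2.03]
contact_force: [0.2, -0.2, -0.6]
grip_width: 0.085
```

Run:
```python
from h import *
import pickle
o=r.get_obs();ci=r.camera_info("wrist");im=r.grab_frame("wrist");pickle.dump(ci,open("w2.pkl","wb"))
print(o['tcp_pos'],o['joints'].round(2)); 
b=im.copy()
for p in proj(ci,[(.531,.252,.112),(.4844,.1155,.093),(.5524,.1989,.03),(.542,.1405,.03)]): cv2.circle(b,tuple(int(v) for v in p),1,(0,0,255),-1)
cv2.imwrite("pics/w2raw.png",im)
cv2.imwrite("pics/w2.png",cv2.resize(b,None,fx=1.5,fy=1.5))
plan([],-109.9)
```

```text
[0.531923   0.2494999  0.22062514] [-0.28  0.34 -0.34  1.74  0.13  1.08 -2.58]
turn [-0.063  0.005  0.003]
```

View pics/w2.png

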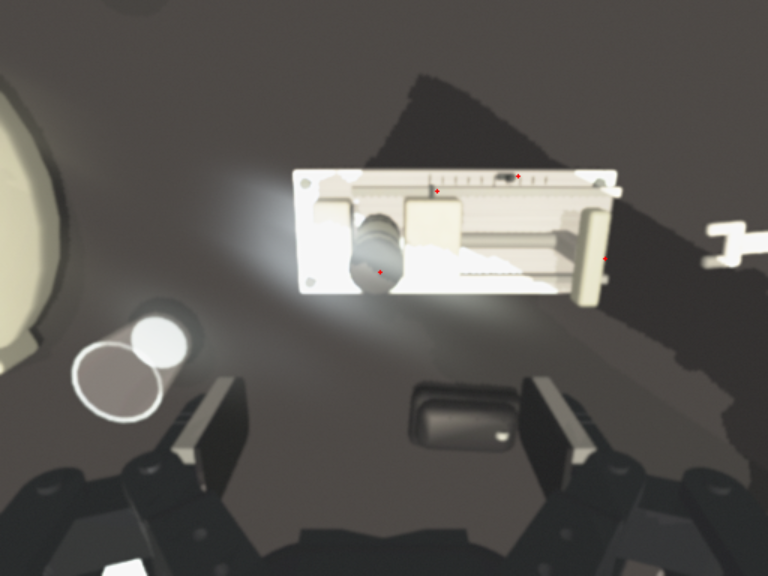

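In the wrist view, the column top is centred at about (376,269) and the bar top at about (590,258). The pointer fin is at (432,191) and the mark tab is around (497–517,178).

Run:
```python
from h import *
import pickle
ci=pickle.load(open("w2.pkl","rb"))
P=at(ci,np.array([[376,269],[349,268],[403,268],[590,258],[432,191],[500,178],[515,178]])/1.5,[.112,.112,.112,.093,.03,.012,.033])
print(P.round(4))
u=np.array([-.3407,-.94017,0]);print((P-P[0])@u)
c=P[0]; plan([(c[0],c[1],.13),(c[0],c[1],.068)],-109.9)
im=cv2.imread("pics/w2raw.png")
cv2.imwrite("pics/w2z.png",cv2.resize(im[105:205,260:420],(800,500),interpolation=cv2.INTER_CUBIC))
```

```text
[[0.5339 0.2535 0.112 ]
 [0.5401 0.2684 0.112 ]
 [0.5289 0.2381 0.112 ]
 [0.4885 0.1246 0.093 ]
 [0.5539 0.203  0.03  ]
 [0.5426 0.1495 0.012 ]
 [0.5425 0.1433 0.033 ]]
[ 0.         -0.01617456  0.01618342  0.13663911  0.04061636  0.0947117
  0.10064404]
turn [-0.063  0.005  0.003]
(np.float64(0.5338788962138786), np.float64(0.2534548283938059), 0.13) -> [ 0.0907 -0.0041 -0.0007]
(np.float64(0.5338788962138786), np.float64(0.2534548283938059), 0.068) -> [ 0.1527 -0.0041 -0.0008]
```

View pics/w2z.png

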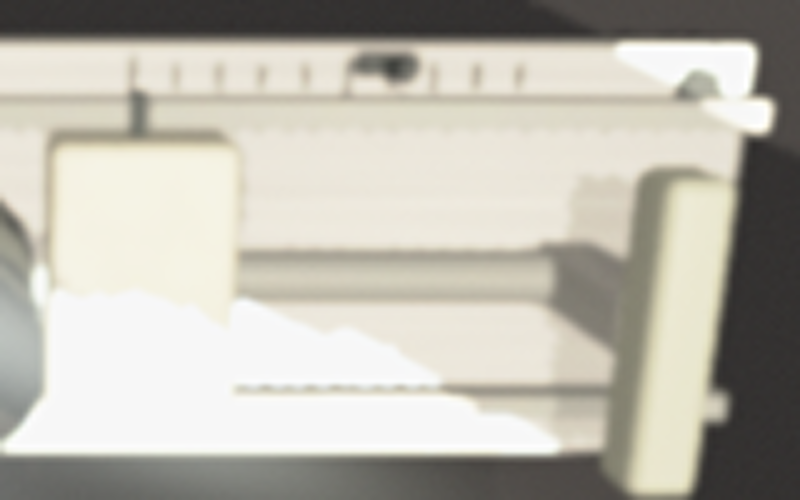

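>>> carry_out(targets=[0.085,0.05,-0.004,-0.001,0,0,0,0.085,0.1,-0.004,-0.001,0,0,0,0.085,0.152,-0.004,-0.001,0,0,0,0.085,0.152,-0.004,-0.001,0,0,0,0.03,0.152,-0.004,-0.001,0,0,0,0.02,0.152,-0.004,-0.001,0,0,0,0.02,0.152,-0.004,-0.001,0,0,0,0.02,0.152,-0.004,-0.001,0,0,0,0.02,0.152,-0.004,-0.001,0,0,0,0.02,0.152,-0.004,-0.001,0,0,0], squeeze=40)

```text
clock: 4.5
tcp_pos: [0.5354, 0.2538, 0.0709]
orientation: [-2.031, 0.36, 2.026]
contact_force: [-0.5, -1.9, 7.5]
grip_width: 0.0327
```

Run:
```python
from h import *
o=r.get_obs();print(o['clock'],o['tcp_pos'],o['grip_width'],o['contact_force'])
p=o['tcp_pos']
plan([(p[0],p[1],.11),(p[0],p[1],.18),(.55,0,.18),(.5235,-.2655,.18),(.5235,-.2655,.12)],-109.9)
```

```text
4.5 [0.53544222 0.25380791 0.0708576 ] 0.03266610487954171 [-0.52328309 -1.87140232  7.46245088]
turn [-0.067 -0.023  0.028]
(np.float64(0.535442220787234), np.float64(0.2538079125912547), 0.11) -> [-0.0391 -0.0001 -0.0001]
(np.float64(0.535442220787234), np.float64(0.2538079125912547), 0.18) -> [-0.1091 -0.0003 -0.0002]
(0.55, 0, 0.18) -> [-0.1095  0.2328 -0.1017]
(0.5235, -0.2655, 0.18) -> [-0.11    0.4911 -0.1686]
(0.5235, -0.2655, 0.12) -> [-0.05    0.4913 -0.1685]
```

>>> carry_out(targets=[0.02,-0.02,0,0,0,0,0,0.02,-0.06,0,0,0,0,0,0.02,-0.1,0,0,0,0,0,0.02,-0.135,0,0,0,0,0,0.02,-0.135,0.05,-0.03,0,0,0,0.02,-0.135,0.1,-0.06,0,0,0,0.02,-0.135,0.15,-0.09,0,0,0,0.02,-0.135,0.2,-0.12,0,0,0,0.02,-0.135,0.25,-0.14,0,0,0,0.02,-0.135,0.3,-0.145,0,0,0,0.02,-0.135,0.35,-0.15,0,0,0,0.02,-0.135,0.35,-0.15,0,0,0])

```text
clock: 6.0
tcp_pos: [0.5527, -0.1326, 0.2054]
orientation: [-2.026, 0.371, 2.023]
contact_force: [0.5, 1.2, -2.7]
grip_width: 0.0326
```

Run:
```python
from h import *
o=r.get_obs();print(o['clock'],o['tcp_pos'],o['grip_width'],o['contact_force'])
plan([(.5235,-.2655,.2),(.5235,-.2655,.115)],-109.9)
```

```text
6.0 [ 0.55266393 -0.13261484  0.20539211] 0.03262069430824822 [ 0.53506622  1.19219746 -2.72785945]
turn [-0.164 -0.02  -0.007]
(0.5235, -0.2655, 0.2) -> [ 0.0055  0.1346 -0.0197]
(0.5235, -0.2655, 0.115) -> [ 0.0905  0.1346 -0.0196]
```

>>> carry_out(targets=[0.02,0.005,0.05,-0.008,-0.16,0,0,0.02,0.005,0.1,-0.015,-0.16,0,0,0.02,0.005,0.135,-0.02,-0.16,0,0,0.02,0.005,0.135,-0.02,-0.16,0,0,0.02,0.05,0.135,-0.02,-0.16,0,0,0.02,0.088,0.135,-0.02,-0.16,0,0,0.02,0.088,0.135,-0.02,-0.16,0,0,0.02,0.088,0.135,-0.02,-0.16,0,0])

```text
clock: 7.0
tcp_pos: [0.5251, -0.2655, 0.119]
orientation: [-2.037, 0.357, 2.03]
contact_force: [0.7, -0.2, -2.9]
grip_width: 0.0323
```

Run:
```python
from h import *
o=r.get_obs();print(o['clock'],o['tcp_pos'],o['grip_width'],o['contact_force'])
w=r.camera_info("wrist");a=r.grab_frame("wrist");s=r.camera_info("scene");b=r.grab_frame("scene")
H=(.5235,-.2655,.04)
print('proj mouth wrist',proj(w,[H]),'scene',proj(s,[H,(o['tcp_pos'][0],o['tcp_pos'][1],o['tcp_pos'][2]-.059)]))
p=proj(s,[H])[0].astype(int)
z=cv2.resize(b[p[1]-50:p[1]+40,p[0]-60:p[0]+60],(533,400),interpolation=cv2.INTER_CUBIC)
z=cv2.convertScaleAbs(z,alpha=1.3)
w2=a[100:340,150:350] 
cv2.imwrite("pics/c.png",np.hstack([cv2.resize(w2,(333,400)),z])[:, :800]); print(p)
plan([(*H[:2],.115),(*H[:2],.070)],-109.9)
```

```text
7.0 [ 0.52513592 -0.26548916  0.11904251] 0.03233291058920211 [ 0.70767717 -0.194303   -2.93990648]
proj mouth wrist [[256.2659815  192.24345679]] scene [[178.81776495 145.86107068]
 [177.46630746 140.62761885]]
[178 145]
turn [ 0.002 -0.062 -0.006]
(0.5235, -0.2655, 0.115) -> [0.0046 0.     0.0021]
(0.5235, -0.2655, 0.07) -> [ 0.0496 -0.      0.0023]
```

View pics/c.png

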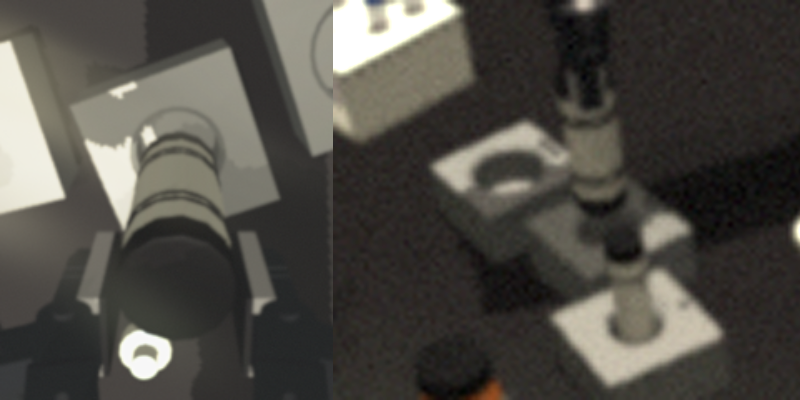

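The wrist crop shows the column foot's far edge at (180,133). The hole's far edge is at (176,108) and its sides are at x = 135 and 218. The scene crop shows the column upright above the two-dot holder. I'll compare foot and hole numerically.

Run:
```python
from h import *
w=r.camera_info("wrist");o=r.get_obs();T=rot(o['orientation']);f=-T[:,2]  # forward in view
g=lambda q:np.array(q)/1.665+[150,100]
z0=o['tcp_pos'][2]-.059
foot=at(w,[g((180,133))],z0)[0]-.017*f
hole=at(w,[g((176,108))],.04)[0]-.0205*f
hs=at(w,[g((135,148)),g((218,148))],.04)
top=at(w,[g((178,285))],z0+.1)[0]
print(z0,'tcp',o['tcp_pos'],'foot',foot,'top',top,'hole',hole,hs.mean(0),np.linalg.norm(hs[0]-hs[1]))
# model overlay
th=np.linspace(0,2*np.pi,40)
for c,rad,z in(((.5235,-.2655),.0205,.04),(o['tcp_pos'][:2],.017,z0)):
    q=proj(w,np.c_[c[0]+rad*np.cos(th),c[1]+rad*np.sin(th),th*0+z]); q=(q-[150,100])*1.665
    print('model x',q[:,0].min(),q[:,0].max(),'y',q[:,1].min(),q[:,1].max())
```

```text
0.06065964236843158 tcp [ 0.52543162 -0.2661774   0.11965964] foot [ 0.52269871 -0.26717302  0.06056769] top [ 0.52553117 -0.26673827  0.16065964] hole [ 0.52609114 -0.26654341  0.03988911] [ 0.5264763  -0.26696573  0.04      ] 0.04051724714449545
model x 134.01292487943422 217.55293409467322 y 113.71153526109609 193.13117425349466
model x 138.22799842557785 213.36547262551107 y 128.1506422474905 199.13894018606277
```

Run:
```python
from h import *
plan([(.5283,-.2662,.112),(.5283,-.2662,.095),(.5283,-.2662,.073)],-109.9)
```

```text
turn [ 0.002 -0.062 -0.006]
(0.5283, -0.2662, 0.112) -> [ 0.0077 -0.001  -0.0027]
(0.5283, -0.2662, 0.095) -> [ 0.0247 -0.001  -0.0026]
(0.5283, -0.2662, 0.073) -> [ 0.0467 -0.001  -0.0025]
```

>>> carry_out(targets=[0.02,0,-0.001,-0.003,0,0,0,0.02,0.006,-0.001,-0.003,0,0,0,0.02,0.012,-0.001,-0.003,0,0,0,0.02,0.018,-0.001,-0.003,0,0,0,0.02,0.024,-0.001,-0.003,0,0,0,0.02,0.028,-0.001,-0.003,0,0,0,0.02,0.028,-0.001,-0.003,0,0,0])

```text
clock: 7.98
tcp_pos: [0.5284, -0.2662, 0.0912]
orientation: [-2.038, 0.358, 2.029]
contact_force: [0.2, 0.2, -3.6]
grip_width: 0.0325
```

>>> carry_out(targets=[0.02,0.006,0,0,0,0,0,0.02,0.012,0,0,0,0,0,0.02,0.017,0,0,0,0,0,0.02,0.02,0,0,0,0,0,0.02,0.02,0,0,0,0,0,0.02,0.02,0,0,0,0,0])

```text
clock: 8.72
tcp_pos: [0.5286, -0.2663, 0.0713]
orientation: [-2.038, 0.358, 2.029]
contact_force: [0.3, 0.5, -2.8]
grip_width: 0.0323
```

>>> carry_out(targets=[0.02,0.002,0,0,0,0,0,0.045,0.002,0,0,0,0,0,0.06,0.002,0,0,0,0,0,0.085,0.002,0,0,0,0,0,0.085,0.002,0,0,0,0,0,0.085,-0.02,0,0,0,0,0,0.085,-0.06,0,0,0,0,0,0.085,-0.12,0,0,0,0,0,0.085,-0.16,0,0.03,0,0,0,0.085,-0.16,0,0.03,0,0,0,0.085,-0.16,0,0.03,0,0,0])

```text
clock: 10.1
tcp_pos: [0.4995, -0.2557, 0.2308]
orientation: [-2.038, 0.358, 2.029]
contact_force: [0.8, 0.5, -0.3]
grip_width: 0.0854
```

Run:
```python
from h import *
o=r.get_obs();print(o['clock'],o['tcp_pos'],o['grip_width'],o['contact_force'])
w=r.camera_info("wrist");a=r.grab_frame("wrist");b=r.grab_frame("scene")
z=cv2.resize(b[95:185,118:238],(533,400),interpolation=cv2.INTER_CUBIC)
p=proj(w,[(.526,-.2665,.11)])[0]; x0,y0=[int(v) for v in p-[60,100]]; y0=max(y0,0);x0=max(x0,0); print(p,x0,y0)
for q in proj(w,[(.526,-.2665,.11)]): cv2.circle(a,tuple(int(v) for v in q),1,(0,0,255),-1)
c=cv2.resize(a[y0:y0+180,x0:x0+120],(267,400),interpolation=cv2.INTER_CUBIC)
cv2.imwrite("pics/d.png",np.hstack([c,cv2.convertScaleAbs(z,alpha=1.3)]))
```

```text
10.1 [ 0.49952758 -0.25569905  0.23080715] 0.08535372831956899 [ 0.80598566  0.53541588 -0.33719596]
[256.77120984 146.51164866] 196 46
```

View pics/d.png

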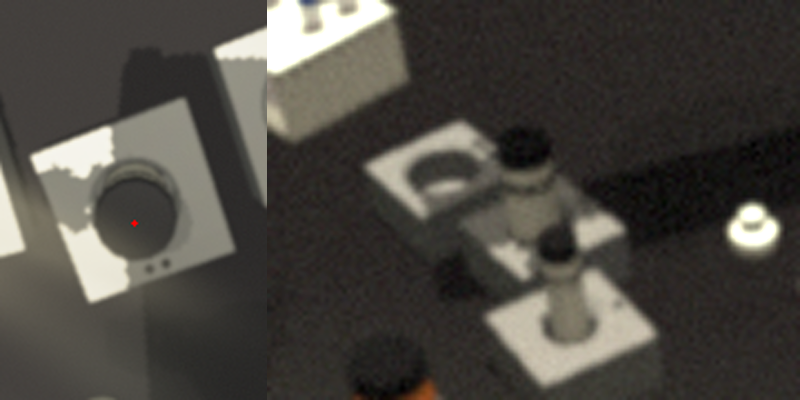

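The column stands upright in the two-dot holder with its top at the predicted spot, and it is released. Next is the handle.

Run:
```python
from h import *
import pickle
ci=pickle.load(open("w2.pkl","rb"))
h=at(ci,[[396.6,172.4]],.093)[0];print(h)
m=at(ci,[[333.4,118.2]],.012)[0];p=at(ci,[[260+137/5,105+100/5]],.03)[0];u=np.array([-.3407,-.94017,0]);print(m,p,(m-p)@u)
plan([(.51,-.05,.23),(h[0],h[1],.2),(h[0],h[1],.063)],-109.9)
```

```text
[0.48697894 0.12168526 0.093     ]
[0.54312006 0.14932358 0.012     ] [0.55659403 0.20280018 0.03      ] 0.05486767719217397
turn [ 0.004 -0.028 -0.004]
(0.51, -0.05, 0.23) -> [-0.0005 -0.1969  0.0598]
(np.float64(0.4869789377414526), np.float64(0.12168526269205257), 0.2) -> [ 0.0293 -0.3505  0.1399]
(np.float64(0.4869789377414526), np.float64(0.12168526269205257), 0.063) -> [ 0.1663 -0.3506  0.1403]
```

>>> carry_out(targets=[0.085,0,-0.05,0.015,0,0,0,0.085,0,-0.1,0.03,0,0,0,0.085,0,-0.15,0.045,0,0,0,0.085,0,-0.2,0.06,0,0,0,0.085,0.01,-0.25,0.09,0,0,0,0.085,0.02,-0.3,0.115,0,0,0,0.085,0.029,-0.35,0.14,0,0,0,0.085,0.029,-0.35,0.14,0,0,0,0.085,0.029,-0.35,0.14,0,0,0,0.085,0.029,-0.35,0.14,0,0,0])

```text
clock: 11.45
tcp_pos: [0.487, 0.1197, 0.1999]
orientation: [-2.034, 0.36, 2.03]
contact_force: [0.5, -0.2, -0.4]
grip_width: 0.0851
```

Run:
```python
from h import *
import pickle
o=r.get_obs();print(o['clock'],o['tcp_pos'],o['grip_width'])
w=r.camera_info("wrist");a=r.grab_frame("wrist");pickle.dump(w,open("w3.pkl","wb"));cv2.imwrite("pics/w3raw.png",a)
print(proj(w,[(.487,.1217,.093),(.5431,.1493,.012),(.5566,.2028,.03)]))
cv2.imwrite("pics/w3.png",cv2.resize(a[60:310,110:410],(720,600),interpolation=cv2.INTER_CUBIC))
plan([(.487,.1217,.2),(.487,.1217,.063)],-109.9)
```

```text
11.45 [0.48704356 0.11967612 0.19985712] 0.08509132917764001
[[253.27172632 181.47341246]
 [212.44157641 122.72199856]
 [158.31489185 130.12987878]]
turn [-0.026 -0.026 -0.01 ]
(0.487, 0.1217, 0.2) -> [ 0.     -0.0019  0.0008]
(0.487, 0.1217, 0.063) -> [ 0.137  -0.002   0.0011]
```

View pics/w3.png

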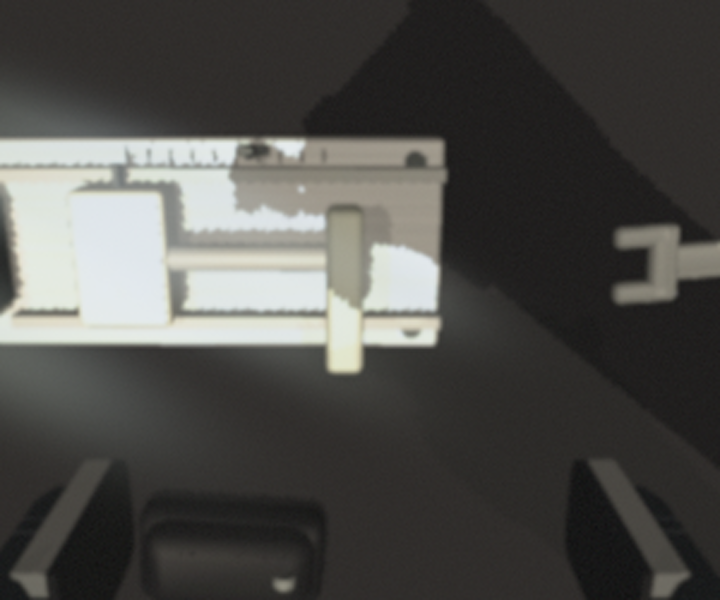

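The bar centre is at (345,290), within 1 px of the prediction, so I'll descend and grip.

>>> carry_out(targets=[0.085,0.05,-0.002,0.001,0,0,0,0.085,0.1,-0.002,0.001,0,0,0,0.085,0.136,-0.002,0.001,0,0,0,0.085,0.136,-0.002,0.001,0,0,0,0.04,0.136,-0.002,0.001,0,0,0,0.0,0.136,-0.002,0.001,0,0,0,0.0,0.136,-0.002,0.001,0,0,0,0.0,0.136,-0.002,0.001,0,0,0,0.0,0.136,-0.002,0.001,0,0,0,0.0,0.136,-0.002,0.001,0,0,0], squeeze=60)

```text
clock: 12.75
tcp_pos: [0.4875, 0.1215, 0.0649]
orientation: [-2.035, 0.361, 2.029]
contact_force: [-1.5, -1.5, 6.5]
grip_width: 0.0113
```

Run:
```python
from h import *
import pickle
w=pickle.load(open("w3.pkl","rb"));u=np.array([-.3407,-.94017,0])
g=lambda q:np.array(q)/2.4+[110,60]
P=at(w,[g((263,150)),g((247,150)),g((120,175)),g((345,290))],[.012,.033,.03,.093]);print(P.round(4),(P-P[2])@u)
o=r.get_obs();print(o['clock'],o['tcp_pos'],o['grip_width'],o['contact_force'])
print('u in tool',rot(o['orientation']).T@u)
```

```text
[[0.5406 0.1418 0.012 ]
 [0.5443 0.1454 0.033 ]
 [0.5533 0.2024 0.03  ]
 [0.4874 0.1211 0.093 ]] [0.06123235 0.05665056 0.         0.09887722]
12.75 [0.48746741 0.12152444 0.06493144] 0.011283536208758061 [-1.53031567 -1.4995145   6.53750479]
u in tool [ 9.53973002e-04  9.99995243e-01 -2.17299644e-03]
```

>>> carry_out(targets=[0,0,0.008,0,0,0,0,0,0,0.016,0,0,0,0,0,0,0.024,0,0,0,0,0,0,0.032,0,0,0,0,0,0,0.04,0,0,0,0,0,0,0.048,0,0,0,0,0,0,0.05,0,0,0,0,0,0,0.05,0,0,0,0])

```text
clock: 13.75
tcp_pos: [0.4715, 0.0781, 0.0651]
orientation: [-2.036, 0.353, 2.025]
contact_force: [3.5, 10.9, -10.1]
grip_width: 0.0111
```

Run:
```python
from h import *
import pickle
o=r.get_obs();print(o['clock'],o['tcp_pos'],o['grip_width'],o['contact_force'])
print('pulled',(o['tcp_pos']-[.48747,.12152,.0649])@[-.3407,-.94017,0])
w=r.camera_info("wrist");a=r.grab_frame("wrist");pickle.dump(w,open("w4.pkl","wb"));cv2.imwrite("pics/w4raw.png",a)
p=proj(w,[(.5425,.146,.02)])[0];print(p);x0=max(int(p[0])-75,0);y0=max(int(p[1])-40,0);print(x0,y0)
cv2.imwrite("pics/w4.png",cv2.resize(a[y0:y0+110,x0:x0+150],(750,550),interpolation=cv2.INTER_CUBIC))
```

```text
13.75 [0.47149793 0.07807536 0.06510341] 0.011120378196812846 [  3.46901222  10.89938508 -10.1121054 ]
pulled 0.04628703068012835
[125.23846405 144.15297608]
50 104
```

View pics/w4.png

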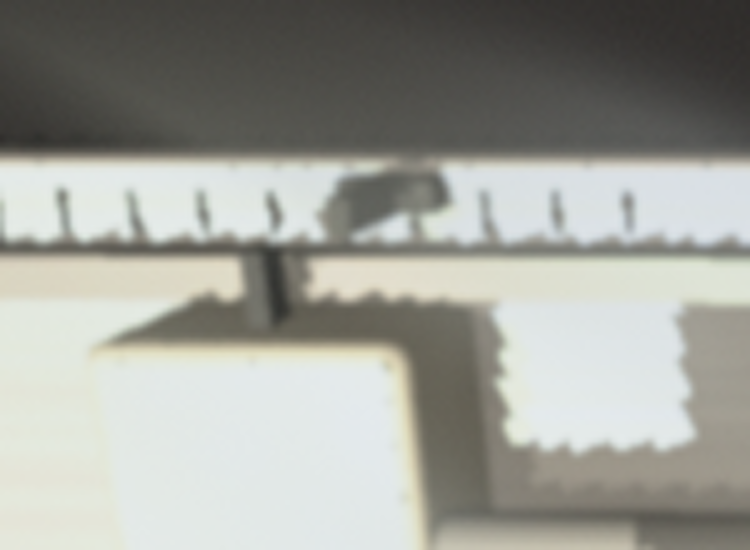

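The pointer fin's top is at (258,255). The tab leans lower-left, with its top at (340,216) and its foot near (425,188). At nearly equal height, that leaves about 10 mm to go, for a total near 57 mm. The spring makes the arm lag by about 4 mm, so I'll command 14 mm.

>>> carry_out(targets=[0,0,0.006,0,0,0,0,0,0,0.01,0,0,0,0,0,0,0.014,0,0,0,0,0,0,0.014,0,0,0,0,0,0,0.014,0,0,0,0,0,0,0.014,0,0,0,0])

```text
clock: 14.55
tcp_pos: [0.4683, 0.0692, 0.0651]
orientation: [-2.038, 0.343, 2.022]
contact_force: [5.4, 12.4, -11.0]
grip_width: 0.0113
```

Run:
```python
from h import *
import pickle
o=r.get_obs();print(o['clock'],o['tcp_pos'],o['grip_width'],o['contact_force'],np.abs(o['qvel']).max())
print('pulled',(o['tcp_pos']-[.48747,.12152,.0649])@[-.3407,-.94017,0])
w=r.camera_info("wrist");a=r.grab_frame("wrist");pickle.dump(w,open("w5.pkl","wb"));cv2.imwrite("pics/w5raw.png",a)
p=proj(w,[(.5425,.146,.02)])[0];print(p);x0=max(int(p[0])-50,0);y0=max(int(p[1])-30,0);print(x0,y0)
cv2.imwrite("pics/w5.png",cv2.resize(a[y0:y0+75,x0:x0+100],(800,600),interpolation=cv2.INTER_CUBIC))
```

```text
14.55 [0.46826386 0.06918    0.06511837] 0.01126266871639836 [  5.44843184  12.39049283 -10.96880825] 0.002188526117648363
pulled 0.05575203093360283
[112.44328954 143.6857917 ]
62 113
```

View pics/w5.png

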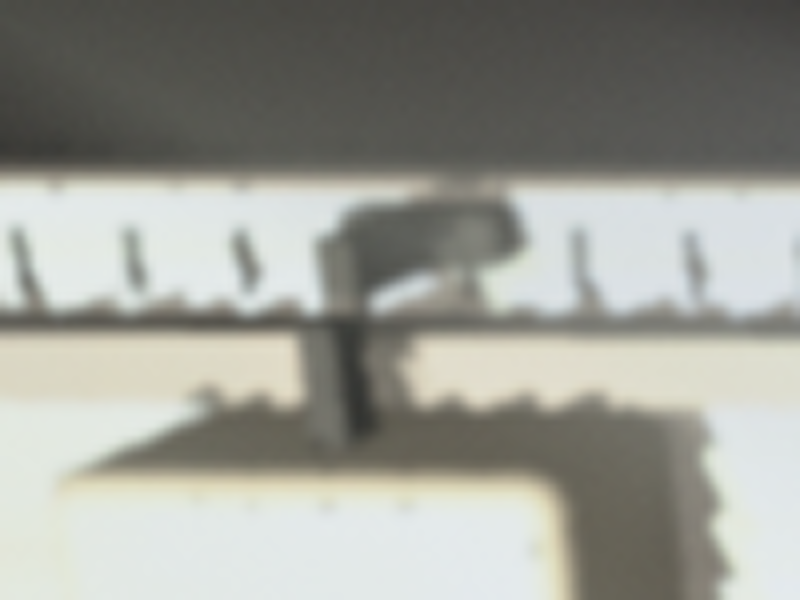

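The tab's top face is now at about (337,275). The fin's top runs (322,335)–(336,440), so the pointer is about 2 mm short. I'll compute this in 3D.

Run:
```python
from h import *
import pickle
u=np.array([-.3407,-.94017,0])
w=pickle.load(open("w5.pkl","rb"));g=lambda q:np.array(q)/8+[62,113]
for zf in(.030,.033):
    P=at(w,[g((322,335)),g((336,440)),g((337,275)),g((465,215))],[zf,zf,.033,.012]);s=P@u;print((s-s[:2].mean()).round(4), P.round(4).tolist())
w=pickle.load(open("w4.pkl","rb"));g=lambda q:np.array(q)/5+[50,104]
P=at(w,[g((258,255)),g((340,216))],[.031,.033]);print('w4 remaining',np.diff(P@u))
w=pickle.load(open("w2.pkl","rb"));g=lambda q:np.array(q)/5+[260,105]
P=at(w,[g((137,100)),g((405,66))],[.031,.033]);print('w2 total',np.diff(P@u))
print(rot(r.get_obs()['orientation']).round(4).tolist())
```

```text
[ 0.     -0.      0.0035  0.0052] [[0.5382, 0.1508, 0.03], [0.53, 0.1539, 0.03], [0.5422, 0.1457, 0.033], [0.543, 0.1436, 0.012]]
[ 0.     -0.      0.002   0.0037] [[0.5383, 0.1492, 0.033], [0.5302, 0.1522, 0.033], [0.5422, 0.1457, 0.033], [0.543, 0.1436, 0.012]]
w4 remaining [0.01230759]
w2 total [0.05825749]
[[0.0098, -0.3379, -0.9411], [0.0086, -0.9411, 0.338], [-0.9999, -0.0114, -0.0063]]
```

>>> carry_out(targets=[0,0,0.006,0,0,0,0,0,0,0.007,0,0,0,0,0,0,0.007,0,0,0,0,0,0,0.007,0,0,0,0,0,0,0.007,0,0,0,0,0,0,0.007,0,0,0,0])

```text
clock: 15.35
tcp_pos: [0.4675, 0.0668, 0.0651]
orientation: [-2.04, 0.334, 2.018]
contact_force: [4.3, 12.1, -11.9]
grip_width: 0.0116
```

Run:
```python
from h import *
import pickle
o=r.get_obs();print(o['clock'],o['tcp_pos'],o['grip_width'],o['contact_force'],np.abs(o['qvel']).max())
print('pulled',(o['tcp_pos']-[.48747,.12152,.0649])@[-.3407,-.94017,0])
w=r.camera_info("wrist");a=r.grab_frame("wrist");pickle.dump(w,open("w6.pkl","wb"))
p=proj(w,[(.5425,.146,.02)])[0];x0=max(int(p[0])-50,0);y0=max(int(p[1])-30,0);print(x0,y0)
cv2.imwrite("pics/w6.png",cv2.resize(a[y0:y0+75,x0:x0+100],(800,600),interpolation=cv2.INTER_CUBIC))
```

```text
15.35 [0.4674529  0.06679232 0.06511408] 0.01161401264789669 [  4.33008733  12.1212074  -11.93188984] 0.0009710447753671365
pulled 0.05827314703788134
59 113
```

View pics/w6.png

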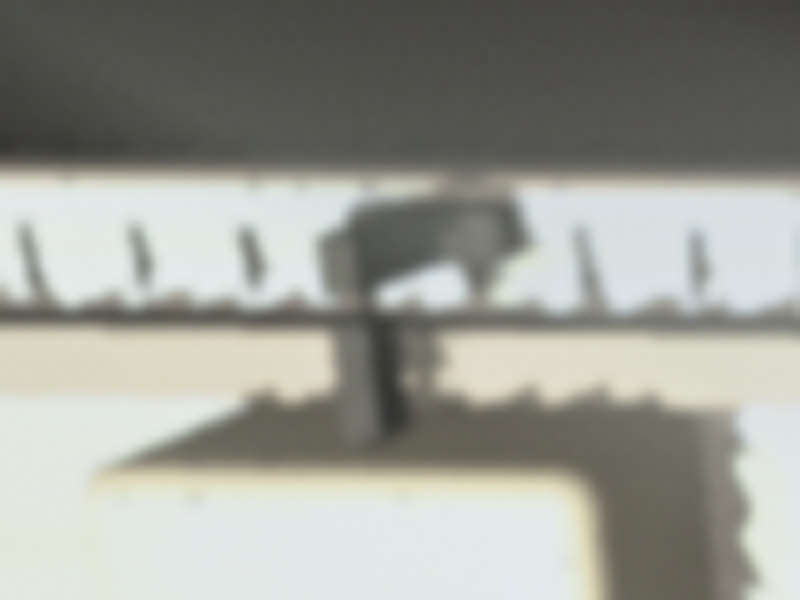

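The fin (355,330)–(366,435) now lines up with the tab's top face (337,240)–(353,305) to about 1 mm. The arm is still and gripping, so I'm handing in.

```bash
python3 -c "
from h import *
print(r.hand_in())
o=r.get_obs();print(o['clock'],o['tcp_pos'],o['grip_width'],o['contact_force'])"
```

```text
the job is handed in; nothing more can be done
None
the job is handed in; nothing more can be done
```

I put the dummy column back in its own two-dot holder and let it go. I then pulled the clamp jaw out about 58 mm and handed the job in while still gripping the handle. The clock read about 15.4 s of the 61 s allowed. Handing in gave no verdict, and I could read no state afterwards.

- **Column:** After release, the wrist and scene pictures showed it upright in the middle of its hole. Its top was where a seated column's should be.
- **Jaw:** In the last wrist picture the pointer lined up with the mark to about 1 mm by eye, against the 5 mm allowed. The arm was still, with the fingers shut on the handle at 60 N.
- **Readings that disagreed:** My estimates of how far to pull the jaw ran from about 55 to 61 mm. The low and high ones used the tab's foot, which was hard to make out. Those using the tab's top gave 57 to 59 mm. Two readings of the holder's centre differed by about 3 mm, so I moved the column 3 mm before lowering it. It went in with no contact force.
- **Not checked:** I took no final picture of the whole bench. The moves kept clear of the other objects, and I saw no unexpected contact force.

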